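# Stow the big wrench and lock the hold-down

## Robot

A 6-joint arm with a two-finger parallel gripper is mounted at the origin on the work surface. World frame = base frame: x ahead of the robot, y to its left, z up, the work surface at z = 0. Lengths are in m, angles in rad, forces in N, time in s.
With the tool pointing down it reaches from about 0.35 to 1 m from the base axis. Payload 7.1 kg.
Tool frame: the origin (TCP) lies midway between the tips of the shut fingers; the grasp point (between the pads) lies 19 mm behind it (env.grasp_offset is the z of the grasp point in the tool frame, in m); z points along the fingers, y is the line along which they close (so a half turn about z gives the same grasp; the last joint's range is limited). The gripper opens to 85 mm and grips with 20 to 120 N. Pads are 22 mm wide; open, the fingers measure 114 mm over their backs; the gripper's body (76 mm by 85 mm) begins 54 mm behind the grasp point. The pads swing forward as they close: fully open they stand 13 mm farther back than shut.
Start: joints at [-1.172, 0.423, 1.63, -0, 1.089, -0.019], TCP at [0.254, -0.571, 0.21] pointing down, gripper open.
Joint ranges: [-3, 3], [-0.9, 2.11], [0.09, 2.58], [-1.31, 4.45], [0.11, 2.69], [-2.54, 2.54]. Speed limits (rad/s): [2.39, 2.39, 3.01, 3.14, 3.14, 3.14].

## Interface

Orientations are given as a 3x3 rotation matrix whose columns are the frame's x, y, z axes.
In Python, from station import env gives the robot as it stands. The module is installed in compiled form; this text tells all that it offers.
- The arm moves only by the tool apply_moves, never from a script. Its arguments are lists of equal length, an entry for each row: "hand": the opening, from 0 (shut) to 1 (fully open); "xyz": the shift along the tool's x, y, z in m, a list of three; "twist": the turn, a rotation vector about the tool's x, y, z in degrees, a list of three. In form: {"hand": [hand, ...], "xyz": [[dx, dy, dz], ...], "twist": [[ax, ay, az], ...]}. A call has 1 to 12 rows; each row is the pose to reach, as a shift and turn from the pose commanded when the call began, along the tool's axes at that moment; what a row does not reach only later rows make up. A row lasts 1/8 s, in which the tool goes at most 62.5 mm and 10.7 degrees, less where a joint would pass 70% of its speed; a pose out of reach is approached as far as the arm can. A call with a gripper value outside its range is refused whole. The fingers move at their own pace and stop on an object; "grip_force" is the grip in N (left out, the last holds). Time passes only in rows, so rows that repeat a pose let the fingers close. It gives the time, the measured TCP pose, the force, the opening and the grip force at its end, in the units of the state.
- env.state(): the state, without advancing time (a new reading comes with each control period).
- env.grab_frame(name): name is "scene" or "top"; returns the picture (400x640x3 uint8, red, green, blue); there is no depth.
- env.camera_model(name): a dict with "mtx" (3x3 intrinsics, pixels), "camera_from_world" (4x4, takes a point from world to camera coordinates). Camera axes: x right, y up, looking along -z (the intrinsics and any distortion apply to the point x, -y, -z); pixel columns grow to the right and rows downward; lengths in m; the calibration is good to about 2 mm. A picture is of the moment at which its call begins. camera_model takes no time and is no camera call.
- env.finish_job(): hands the job in; it is judged then, once.
The state is a dict: "clock": time; "qpos": joint angles; "joint_velocities": joint speeds; "tau": joint torques, N m; "tool_pos": TCP position; "tcp_rot": TCP orientation; "wrist_force": force on the tool from outside, world axes, zero at the start; "moment": the same for the moment, N m; "width": opening from 0.0 (shut) to 1.0 (fully open); "gripper_force": force on a finger pad.
Only numpy, scipy, OpenCV 4.12 (cv2) and the standard library are available. Lean on these libraries where they do the work, as an engineer would, in place of code of your own. Each camera call takes 0.05 s, during which the arm holds its last target. There are 200 camera calls.

## Task

The big wrench has slid handle-first under the low black stand: draw it out by its head, lay it down on the open bench and let go, then take it again by the handle and press it flush into its recess in the grey tool tray, head under the rail. Then loosen the keeper's clamp knob, slide the keeper along the rail until its foot is centred over the wrench, and tighten the knob firmly again so that it is locked there. Leave the other things on the bench where they are.

Things in the scene. Friction and masses are not known exactly. Their poses are not given: they have to be found in the camera images.
- wrench_mid (a point): Big steel wrench, 200 mm long, 16 mm thick, lying flat, either face up will do. Point: its centre, half-way up; x runs along it to the open-jaw head, z up. Along x: head +49 to +100 mm, 46 mm wide (solid to +76, then two jaws 14 mm wide); handle 20 mm wide; round tail, 30 mm across, -100 to -70 mm. About 0.3 kg, centre of mass near x = +8 mm.
- wrench_head (a point): Middle of the solid part of the wrench's head, 65 mm from the wrench's centre towards the jaws, half-way up; same axes. 46 mm wide across y. This is what can be gripped at the start.
- wrench_grip (a point): Place on the handle to hold it when laying it in the tray: 30 mm from the wrench's centre towards the tail, half-way up; same axes. 20 mm wide across y.
- stand: Low black stand fixed to the bench: plate 220 mm (x) by 140 mm (y), underside 38 mm and top 48 mm above the bench, four 12 mm corner legs. Origin on the bench under its centre. The wrench starts with its handle beneath it, head sticking out on the +y side, the head's middle 50 to 70 mm beyond the plate's edge.
- tray: Grey moulded tool tray fixed to the bench, 280 mm (x) by 320 mm (y), top face 26 mm above the bench. Origin on the bench under its centre; x points away from the robot along the wrench recess, y to the left along the rail. The other tools in it are fixed and lie flush.
- recess_mid (a point): Where the wrench's centre lies when fully home, 18 mm above the bench; tray axes. The wrench-shaped recess is 16 mm deep (wrench flush with the tray top), 2 to 4 mm bigger all round, head pocket to +x beneath the rail. A finger notch crosses it, x -60 to 0, y -56 to +56 mm from here, its floor 4 mm above the bench. The head must pass level under the rail.
- rail_mid (a point): Middle of the underside of the aluminium rail, 70 mm above the bench, tray axes. The rail runs along y across the tray, 24 mm wide, 16 mm thick, over the recess's head pocket (75 mm beyond the recess centre along x), on posts 16 mm wide at y = -148 and +148 mm.
- keeper (a joint): Place of the keeper on the rail, m: 0 when its foot is centred over the recess, growing along the tray's +y; starts parked at 0.085 to 0.12, travel -0.03 to 0.155. A dark steel carriage round the rail, 44 mm (x) by 60 mm (y), top 98 mm above the bench. Loose, it slides with about 2 N (damping 6 N s/m) and can be moved by its knob; clamped tight, it resists about 25 N.
- keeper_foot (a point): Middle of the underside of the keeper's foot, a plate 40 mm (x) by 36 mm (y), 31 mm above the bench, carried by a web in front of the rail; tray axes. It passes 5 mm above a wrench that is fully home and strikes one that is not.
- clamp_knob (a joint): Angle of the keeper's clamp knob, rad, growing clockwise seen from above (tighter): 0 is the loose stop, 1.6 the tight stop. Below about 0.6 the keeper is free; above, the clamp bites ever harder, and from 1.1 on it is tight. Starts tight, 1.2 to 1.45. Turning takes 0.2 to 0.35 N m; it stays where it is left.
- knob_grip (a point): Middle of the knob's black bar grip, 126 mm above the bench, on the knob's upright turning axis. The bar lies along this point's x (tray x when the knob reads 0): 64 mm long, 16 mm wide (y), 26 mm tall, on a stud 15 mm thick that leaves 14 mm free between bar and carriage.
- jar: Bystander: glass jar with steel cap, 56 mm across, 70 mm tall, standing on the stand; origin at its underside.
- small_wrench: Bystander: small wrench, 120 mm long, lying on the stand; not the one to stow; origin at its underside.
- screwdriver: Bystander: screwdriver 200 mm long lying on the bench near the robot; origin at its underside.
- oil: Bystander: white bottle, 52 mm across, 130 mm tall, standing on the bench; origin at its underside.
- offcut: Bystander: wood offcut 120 x 50 x 35 mm on the bench; origin at its underside.
- hammer: Bystander: hammer 260 mm long on the bench; origin at its underside.
- mug: Bystander: white mug, 80 mm across, 90 mm tall, on the bench; origin at its underside.
Mind the look-alikes: they are no part of the job. What is shaped like the part that bears wrench_mid but brown or orange is not meant.

How it is judged:
By the outcome, as a careful person would: the job done as asked, in the order asked, and still so for the second after the job is handed in, with the robot touching nothing.
It also fails if it takes over 64 s, if anything falls off the work surface, if the arm or the gripper's body presses on something with over 40 N, if the wrist force passes 120 N, or if a joint passes its speed limit or range.

## Working session

There is one attempt and no reset: what is moved stays moved. The work goes in short steps, Python scripts to look and compute and a tool call to move; the robot and the scene stay as the last step left them, time stands still between calls to the robot, and variables do not carry over. Pictures are saved under pics/ and viewed, at most 10 in all, crops included, and the job is handed in when it is done.

Besides the shell and the picture viewer there is one more tool, called after "Request:" by a JSON object that holds its "name" and its "arguments". apply_moves: Moves the arm, as the interface text tells. Its arguments: {"type":"object","properties":{"hand":{"type":"array"},"xyz":{"type":"array"},"twist":{"type":"array"},"grip_force":{"type":"number"}},"required":["hand","xyz","twist"]}

```bash
mkdir -p pics
cat > h.py <<'E'
import numpy as np, cv2
from station import env
def cam(n):
    m=env.camera_model(n); return np.array(m["mtx"]),np.array(m["camera_from_world"]),m
def proj(n,P):
    K,T,_=cam(n); p=T[:3,:3]@np.asarray(P,float)+T[:3,3]; p=p*[1,-1,-1]; q=K@p; return q[:2]/q[2]
def ray(n,uv):
    K,T,_=cam(n); d=np.linalg.solve(K,[uv[0],uv[1],1])*[1,-1,-1]; R=T[:3,:3]
    return -R.T@T[:3,3], R.T@d
def atz(n,uv,z):
    o,d=ray(n,uv); return o+d*(z-o[2])/d[2]
def tri(a,ua,b,ub):
    o,d=ray(a,ua);p,e=ray(b,ub); s=np.linalg.lstsq(np.c_[d,-e],p-o,rcond=None)[0]
    A=o+d*s[0];B=p+e*s[1]; return (A+B)/2,np.linalg.norm(A-B)
def snap(n,f,crop=None,size=None):
    im=env.grab_frame(n)[:,:,::-1]
    cv2.imwrite('pics/raw_'+f,im)
    if crop: x0,y0,x1,y1=crop; im=im[y0:y1,x0:x1]
    if size: im=cv2.resize(im,size,interpolation=cv2.INTER_CUBIC)
    cv2.imwrite('pics/'+f,im)
E
python3 - <<'E'
from h import *
snap('scene','s0.png',None,(800,500)); snap('top','t0.png',None,(800,500))
for n in('scene','top'):
    K,T,m=cam(n); print(n,m.keys(),K.round(1).tolist(),T.round(3).tolist())
s=env.state(); print(s['tcp_rot'],s['tool_pos'],s['clock'],env.grasp_offset)
E
```

```text
scene dict_keys(['mtx', 'camera_from_world']) [[476.8, 0.0, 315.0], [0.0, 476.8, 203.1], [0.0, 0.0, 1.0]] [[0.233, 0.972, 0.017, -0.066], [-0.761, 0.171, 0.626, 0.321], [0.606, -0.159, 0.779, -2.19], [0.0, 0.0, 0.0, 1.0]]
top dict_keys(['mtx', 'camera_from_world']) [[364.9, 0.0, 317.8], [0.0, 364.9, 196.7], [0.0, 0.0, 1.0]] [[0.007, -1.0, -0.027, -0.037], [0.995, 0.004, 0.1, -0.53], [-0.1, -0.027, 0.995, -1.149], [0.0, 0.0, 0.0, 1.0]]
[[ 9.13993316e-01  4.05728852e-01 -5.62717510e-04]
 [ 4.05729242e-01 -9.13992377e-01  1.31005869e-03]
 [ 1.72090955e-05 -1.42569584e-03 -9.99998984e-01]] [ 0.25339535 -0.57074997  0.20952326] 0.1 -0.0187
```

View pics/s0.png

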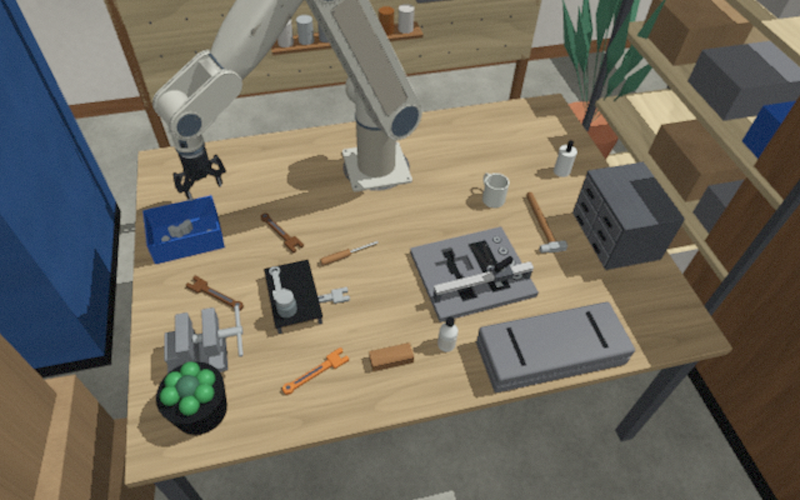

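View pics/t0.png

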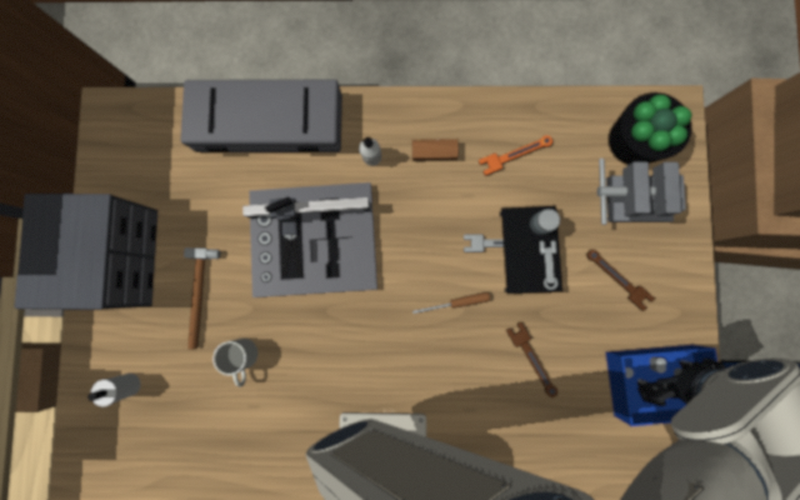

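The scene picture shows the grey wrench head at (338,296), sticking out of the black stand at (293,292). The tray is at (473,272) and the keeper at (500,268). In the top picture the head is at (475,243), the stand at (532,250), the tray at (313,240) and the keeper knob at (283,207).

Wrench candidates in the top picture: grey (475,243), brown (620,280), brown (532,360), orange (515,155), and the small grey one on the stand (549,265). Only the grey one at (475,243) lies under the stand with its head out. I'll confirm it in an enlarged crop.

Run:
```python
from h import *
s=cv2.imread('pics/raw_s0.png');t=cv2.imread('pics/raw_t0.png')
def c(im,x,y,w,h): return cv2.resize(im[y:y+h,x:x+w],(400,300),interpolation=cv2.INTER_CUBIC)
# scale: t wrench 96x72 ->4.1667 ; tray 120x90 ->3.333
m=np.vstack([np.hstack([c(t,360,155,96,72),c(s,205,200,96,72)]),np.hstack([c(t,190,145,120,90),c(s,320,175,120,90)])])
cv2.imwrite('pics/m0.png',m)
```

```text
(no output)
```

View pics/m0.png

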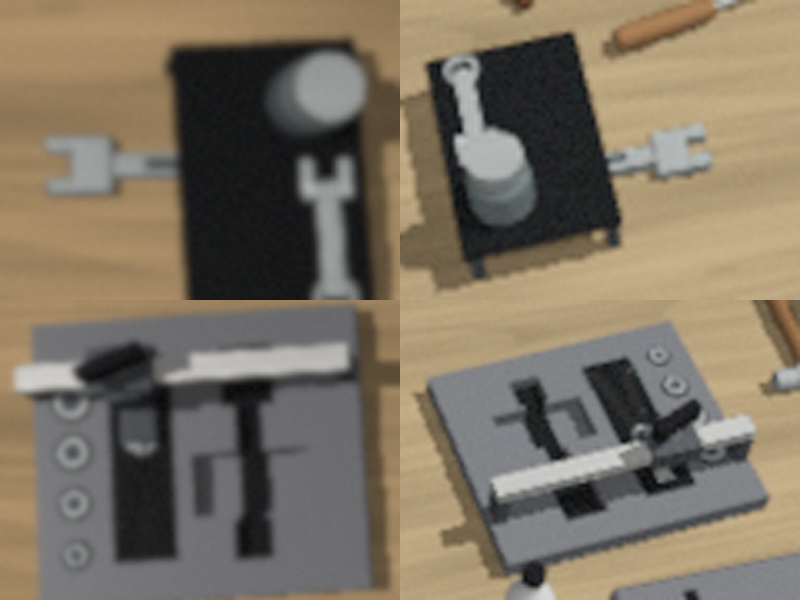

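The crop confirms it. The grey steel wrench's head is at montage (85,165) in the top view and (685,150) in the scene view, with its handle running under the stand; the two-jaw silver one on the plate is the small bystander. The tray shows the wrench-shaped recess at (255,470), the rail above it, and the keeper with its tilted black bar at (115,360). Next I'll fit the poses.

```bash
cat > fit.py <<'E'
from h import *
from scipy.optimize import least_squares
def fit(obs,x0,names=3):
    # obs: (cam,uv,local xyz); x=(x,y,yaw,[dz])
    def w(x,l):
        c,s=np.cos(x[2]),np.sin(x[2]); z=x[3] if len(x)>3 else 0
        return [x[0]+c*l[0]-s*l[1],x[1]+s*l[0]+c*l[1],l[2]+z]
    f=lambda x:np.concatenate([proj(n,w(x,l))-uv for n,uv,l in obs])
    r=least_squares(f,x0,loss='soft_l1'); return r.x,f(r.x).reshape(-1,2)
E
python3 - <<'E'
from fit import *
def T1(u,v): return np.array([360+u/4.1667,155+v/4.1667])-.5+.12
def S1(u,v): return np.array([205+(u-400)/4.1667,200+v/4.1667])-.4
def T2(u,v): return np.array([190+u/3.3333,145+(v-300)/3.3333])-.35
def S2(u,v): return np.array([320+(u-400)/3.3333,175+(v-300)/3.3333])-.35
t=.016
W=[('top',T1(45,143),(.1,-.023,t)),('top',T1(47,193),(.1,.023,t)),('top',T1(112,137),(.049,-.023,t)),('top',T1(115,192),(.049,.023,t)),
('scene',S1(702,126),(.1,.023,t)),('scene',S1(710,162),(.1,-.023,t))]
W=[(n,u,(l[0],l[1]*(-1 if n=='top' else -1),l[2])) for n,u,l in W]
c=atz('top',T1(85,165),.016);print('head',c)
for sgn in(1,-1):
    O=[(n,u,(l[0],l[1]*sgn,l[2])) for n,u,l in W]
    for dz in(0,1):
        x,r=fit(O,[c[0],c[1]-.06,1.57]+[0]*dz); print('wr',sgn,x.round(4),r.round(1).tolist())
print('tri head',tri('top',T1(85,165),'scene',S1(682,152)))
z=.026
R=[('top',T2(33,325),(.14,.16,z)),('top',T2(357,308),(.14,-.16,z)),
('scene',S2(432,382),(-.14,-.16,z)),('scene',S2(672,322),(-.14,.16,z)),('scene',S2(768,493),(.14,.16,z)),('scene',S2(503,560),(.14,-.16,z))]
for dz in(0,1):
    x,r=fit(R,[.55,.1,0]+[0]*dz); print('tray',x.round(4),r.round(1).tolist())
print('rail ends',tri('top',T2(16,379),'scene',S2(752,427)),tri('top',T2(349,357),'scene',S2(490,488)))
for z in(.086,): print(atz('top',T2(16,379),z),atz('top',T2(349,357),z))
print('tail recess mid',atz('top',T2(255,538),.026),tri('top',T2(255,538),'scene',S2(526,386)))
print('knob bar ends z139',atz('top',T2(78,368),.139),atz('top',T2(152,350),.139))
print('knob tri',tri('top',T2(115,358),'scene',S2(677,425)))
c=[T1(172,45),T1(350,40)]
print('stand edge',[atz('top',u,.048) for u in(T1(172,45),T1(188,300),T1(350,40))])
print('screwdr/oil etc',[atz('top',np.array(u)*.8,.02) for u in((413,311),(490,297),(435,150),(370,150))])
E
```

```text
head [ 0.53980996 -0.23561206  0.016     ]
wr 1 [ 0.5224 -0.3055  1.4531] [[-0.3, 14.0], [0.8, -12.0], [-0.6, 17.4], [0.2, -9.9], [1.4, 7.1], [-1.4, -11.3]]
wr 1 [ 0.53   -0.3112  1.4439 -0.043 ] [[-0.1, 12.6], [1.0, -13.0], [-1.0, 16.0], [-0.1, -10.8], [0.7, 15.6], [-1.9, -2.8]]
wr -1 [ 0.5412 -0.3064  1.5832] [[0.4, -1.8], [0.2, 0.3], [0.1, -0.5], [-0.2, 0.4], [-0.0, -1.3], [0.4, -0.4]]
wr -1 [ 0.5424 -0.307   1.6059 -0.0071] [[0.2, -1.2], [0.3, 0.8], [-0.2, -0.3], [-0.2, 0.6], [-0.3, -0.4], [0.4, 0.5]]
tri head (array([ 0.54143046, -0.23345964,  0.00853714]), np.float64(0.006604745087677962))
tray [0.5449 0.1888 0.0532] [[-0.1, -0.2], [-0.3, -0.1], [-1.3, -2.7], [-0.0, -0.8], [0.0, 1.0], [0.3, 0.3]]
tray [ 0.5448  0.1893  0.0532 -0.0026] [[0.0, 0.0], [-0.4, 0.1], [-1.2, -2.3], [0.0, -0.4], [0.0, 1.3], [0.4, 0.7]]
rail ends (array([0.61244727, 0.35130036, 0.07652496]), np.float64(0.0004692960935544609)) (array([0.63244032, 0.03561927, 0.08238329]), np.float64(0.003643679501297448))
[0.61079431 0.34800599 0.086     ] [0.63211469 0.03707629 0.086     ]
tail recess mid [0.46662909 0.13121196 0.026     ] (array([0.4661642 , 0.12944519, 0.03507455]), np.float64(0.0004620253245045708))
knob bar ends z139 [0.61131481 0.27303096 0.139     ] [0.62763253 0.20739895 0.139     ]
knob tri (array([0.62371602, 0.24635148, 0.12368711]), np.float64(0.0032194004983434493))
stand edge [array([ 0.628391  , -0.29782288,  0.048     ]), array([ 0.4351596 , -0.30667455,  0.048     ]), array([ 0.63248754, -0.43206302,  0.048     ])]
screwdr/oil etc [array([ 0.36368137, -0.07571882,  0.02      ]), array([ 0.40059885, -0.27162699,  0.02      ]), array([ 0.78529826, -0.13229842,  0.02      ]), array([0.78557395, 0.03965581, 0.02      ])]
```

```bash
cat >> h.py <<'E'
def go(x,y,z,yaw):
    """tool-frame shift and twist to TCP target with tool down, tool-x yaw in deg"""
    s=env.state(); R=np.array(s['tcp_rot']); p=np.array(s['tool_pos']); a=np.radians(yaw)
    G=np.array([[np.cos(a),np.sin(a),0],[np.sin(a),-np.cos(a),0],[0,0,-1]])
    r=cv2.Rodrigues(R.T@G)[0].ravel()
    print('xyz',(R.T@(np.array([x,y,z])-p)).round(4).tolist(),'twist',np.degrees(r).round(1).tolist())
E
python3 - <<'E'
from h import *
go(.541,-.241,.12,90); go(.541,-.241,0,90)
E
```

```text
xyz [0.3967, -0.1846, 0.0898] twist [-0.1, -0.0, -66.1]
xyz [0.3967, -0.1844, 0.2098] twist [-0.1, -0.0, -66.1]
```

Request:
{"name": "apply_moves", "arguments": {"hand": [1,1,1,1,1,1,1,1,1,1], "xyz": [[0.397,-0.185,0.0],[0.397,-0.185,0.0],[0.397,-0.185,0.0],[0.397,-0.185,0.0],[0.397,-0.185,0.0],[0.397,-0.185,0.0],[0.397,-0.185,0.09],[0.397,-0.185,0.13],[0.397,-0.185,0.13],[0.397,-0.185,0.13]], "twist": [[0,0,-66.1],[0,0,-66.1],[0,0,-66.1],[0,0,-66.1],[0,0,-66.1],[0,0,-66.1],[0,0,-66.1],[0,0,-66.1],[0,0,-66.1],[0,0,-66.1]], "grip_force": 60}}

```text
clock: 1.35
tool_pos: [0.5406, -0.2408, 0.0793]
tcp_rot: [[-0.001, 1.0, -0.003], [1.0, 0.001, 0.001], [0.001, -0.003, -1.0]]
wrist_force: [-0.4, -0.6, 1.3]
width: 0.999
gripper_force: 0.0
```

Run:
```python
from h import *
go(.541,-.241,.0,90)
s=env.state();print(s['clock'],s['tool_pos'],s['wrist_force'])
snap('scene','s1.png'); snap('top','t1.png')
s=cv2.imread('pics/raw_s1.png');t=cv2.imread('pics/raw_t1.png')
u=proj('top',(.541,-.241,.016)).astype(int);v=proj('scene',(.541,-.241,.016)).astype(int);print(u,v)
c=lambda im,p:cv2.resize(im[p[1]-45:p[1]+45,p[0]-60:p[0]+60],(400,300),interpolation=cv2.INTER_CUBIC)
# recess, enlarged 8x from the clear first top frame
t0=cv2.imread('pics/raw_t0.png')[140:240,185:315]
cv2.imwrite('pics/m1.png',np.vstack([np.hstack([c(t,u),c(s,v)])]))
cv2.imwrite('pics/rec.png',cv2.resize(t0[:, 50:110],(360,600),interpolation=cv2.INTER_CUBIC))
```

```text
xyz [-0.0003, 0.0006, 0.0793] twist [-0.2, -0.1, 0.1]
1.35 [ 0.54063228 -0.24081962  0.07931305] [-0.40942206 -0.61976411  1.27975474]
[381 193] [269 235]
```

View pics/m1.png

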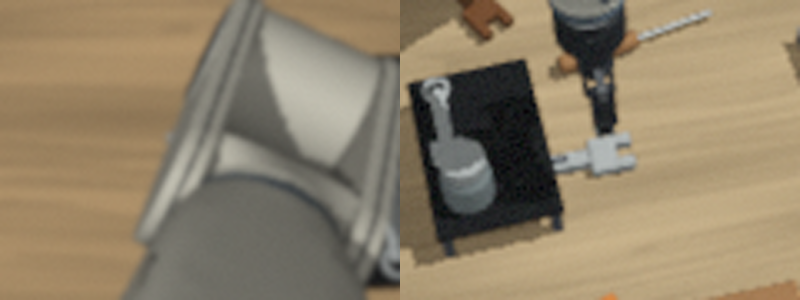

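The fingers, end-on at (605,100), stand above the head at (610,155); the top view is hidden by the arm. I'll go down and grip.

Request:
{"name": "apply_moves", "arguments": {"hand": [1,1,1,0.3,0.3,0.3,0.3,0.3], "xyz": [[0,0,0.04],[0,0,0.081],[0,0,0.081],[0,0,0.081],[0,0,0.081],[0,0,0.081],[0,0,0.081],[0,0,0.081]], "twist": [[0,0,0],[0,0,0],[0,0,0],[0,0,0],[0,0,0],[0,0,0],[0,0,0],[0,0,0]], "grip_force": 60}}

```text
clock: 2.45
tool_pos: [0.5415, -0.241, -0.0005]
tcp_rot: [[-0.001, 1.0, 0.0], [1.0, 0.001, -0.0], [-0.0, 0.0, -1.0]]
wrist_force: [-0.3, 0.4, 0.1]
width: 0.299
gripper_force: 0.0
```

Run:
```python
from h import *
snap('scene','s2.png',(215,160,375,280),(800,600))
s=env.state();print(s['width'],s['gripper_force'],s['wrist_force'])
```

```text
0.29907315554218844 0.0 [-0.37218078 -0.24878705  0.45581809]
```

View pics/s2.png

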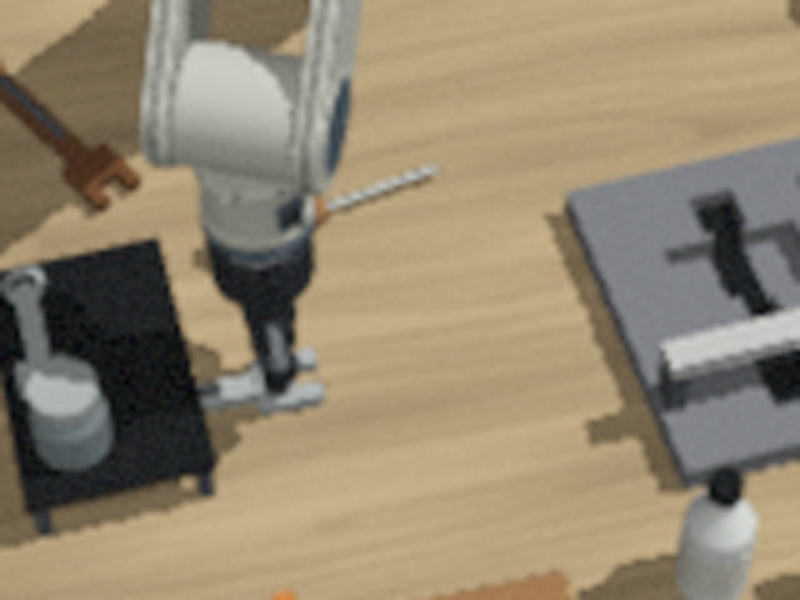

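Run:
```python
from h import *
f=lambda P:((proj('scene',P)-[215,160])*5).round().tolist()
for x in(.518,.5545,.564):
  print(x,[(z,f((x,-.241,z))) for z in(0,.016,.03)])
print('head corners',[f((x,y,.016)) for x in(.518,.564) for y in(-.257,-.23,-.206)])
```

```text
0.518 [(0, [268.0, 364.0]), (0.016, [266.0, 352.0]), (0.03, [265.0, 341.0])]
0.5545 [(0, [276.0, 402.0]), (0.016, [275.0, 390.0]), (0.03, [274.0, 379.0])]
0.564 [(0, [278.0, 412.0]), (0.016, [277.0, 400.0]), (0.03, [276.0, 390.0])]
head corners [[246.0, 355.0], [281.0, 349.0], [311.0, 343.0], [256.0, 404.0], [291.0, 397.0], [323.0, 392.0]]
```

The fingers closed just above the head: the tip is at (280,393) and the head's near edge at (290,398). The tips stand farther back than I assumed when part-open. I'll reopen to about 60 mm above the head and feel down to the bench.

Request:
{"name": "apply_moves", "arguments": {"hand": [0.3,0.7,0.7,0.7,0.7], "xyz": [[0,0,-0.03],[0,0,-0.03],[0,0,-0.03],[0,0,-0.01],[0,0,-0.002]], "twist": [[0,0,0],[0,0,0],[0,0,0],[0,0,0],[0,0,0]]}}

```text
clock: 3.12
tool_pos: [0.5398, -0.2403, -0.0013]
tcp_rot: [[-0.001, 1.0, -0.003], [1.0, 0.001, 0.002], [0.002, -0.003, -1.0]]
wrist_force: [0.3, 0.4, -0.6]
width: 0.703
gripper_force: 0.0
```

Request:
{"name": "apply_moves", "arguments": {"hand": [0.7,0.7,0.7,0.7], "xyz": [[0,0,0.001],[0,0,0.002],[0,0,0.004],[0,0,0.004]], "twist": [[0,0,0],[0,0,0],[0,0,0],[0,0,0]]}}

```text
clock: 3.62
tool_pos: [0.5415, -0.2411, -0.0027]
tcp_rot: [[-0.001, 1.0, 0.0], [1.0, 0.001, -0.0], [-0.0, 0.0, -1.0]]
wrist_force: [-0.4, 0.0, 0.2]
width: 0.698
gripper_force: 0.0
```

Request:
{"name": "apply_moves", "arguments": {"hand": [0.7,0.7,0.6,0.5,0.45,0.45], "xyz": [[0,0,0.003],[0,0,0.005],[0,0,0.005],[0,0,0.005],[0,0,0.005],[0,0,0.005]], "twist": [[0,0,0],[0,0,0],[0,0,0],[0,0,0],[0,0,0],[0,0,0]]}}

```text
clock: 4.38
tool_pos: [0.5424, -0.2416, -0.0064]
tcp_rot: [[-0.001, 1.0, 0.002], [1.0, 0.001, -0.001], [-0.001, 0.002, -1.0]]
wrist_force: [-1.2, 0.7, 10.7]
width: 0.451
gripper_force: 5.0
```

Run:
```python
from h import *
snap('scene','s3.png',(235,195,315,255),(800,600))
s=env.state();print(s['width'],s['gripper_force'],s['wrist_force'],s['moment'])
```

```text
0.45267051516593043 5.039650228573009 [-0.23122504  0.28643381  9.2123789 ] [0.02050308 0.28590838 0.00370667]
```

View pics/s3.png

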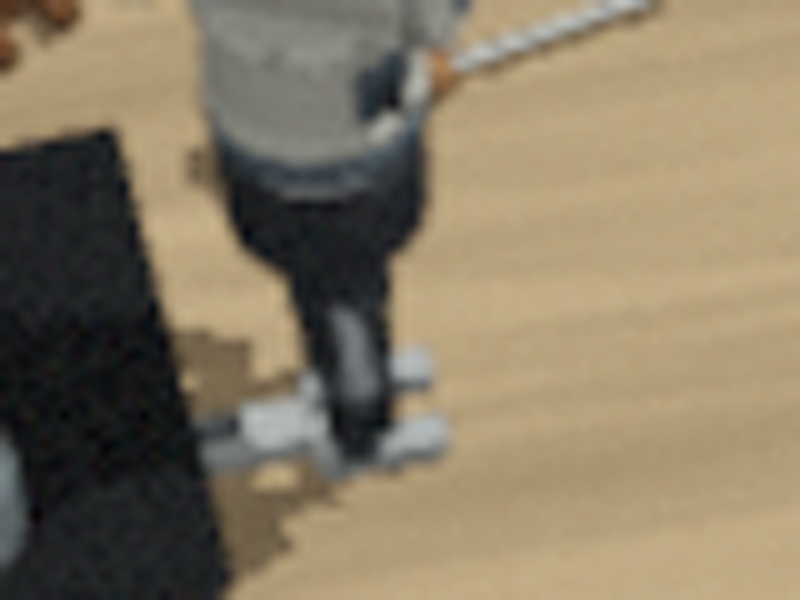

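The near finger's tip looks as if it sits at the head's top edge. To separate tip height from position error, I'll open, move 75 mm clear along +y, and feel for the bare bench with the same opening.

Request:
{"name": "apply_moves", "arguments": {"hand": [0.45,0.45,0.45,0.45,0.45,0.45], "xyz": [[0,0,-0.04],[0,0,-0.04],[0.08,0,-0.04],[0.08,0,-0.04],[0.08,0,-0.01],[0.08,0,0.0]], "twist": [[0,0,0],[0,0,0],[0,0,0],[0,0,0],[0,0,0],[0,0,0]]}}

```text
clock: 5.18
tool_pos: [0.5402, -0.1605, -0.0094]
tcp_rot: [[-0.001, 1.0, -0.003], [1.0, 0.001, 0.001], [0.001, -0.003, -1.0]]
wrist_force: [0.0, -1.0, 0.2]
width: 0.449
gripper_force: 0.0
```

Request:
{"name": "apply_moves", "arguments": {"hand": [0.45,0.45,0.45], "xyz": [[0,0,0.002],[0,0,0.002],[0,0,0.002]], "twist": [[0,0,0],[0,0,0],[0,0,0]]}}

```text
clock: 5.55
tool_pos: [0.5418, -0.1615, -0.0091]
tcp_rot: [[-0.0, 1.0, 0.001], [1.0, 0.0, -0.0], [-0.0, 0.001, -1.0]]
wrist_force: [0.4, 0.5, -0.8]
width: 0.451
gripper_force: 0.0
```

Run:
```python
from h import *
s=env.state();print(s['tool_pos'],s['wrist_force'],s['moment'],s['width'])
env.grab_frame('top')
snap('scene','s4.png',(235,195,315,255),(400,300)); snap('top','t4.png')
p=np.array(s['tool_pos'])
for z in(0,.01,.02):print(z,[((proj('scene',(p[0]+d,p[1],z))-[235,195])*5).round().tolist() for d in(-.033,-.019,.019,.033)])
```

```text
[ 0.54181544 -0.16149235 -0.00914828] [ 0.41302965  0.47391982 -0.80656193] [ 0.00163595 -0.00834961 -0.02484058] 0.4511904477685343
0 [[266.0, 161.0], [270.0, 175.0], [280.0, 215.0], [284.0, 229.0]]
0.01 [[266.0, 153.0], [270.0, 168.0], [280.0, 207.0], [283.0, 222.0]]
0.02 [[266.0, 146.0], [269.0, 160.0], [279.0, 200.0], [283.0, 214.0]]
```

View pics/s4.png

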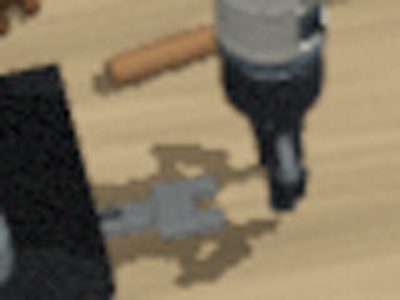

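The picture shows the fingertip at (283,210), still about 15 mm above the bench, and the wrench head undisturbed at (185,205). The tips really sit about 20 mm behind the reported TCP. I'll keep feeling downwards.

Request:
{"name": "apply_moves", "arguments": {"hand": [0.45,0.45,0.45,0.45], "xyz": [[0,0,0.004],[0,0,0.006],[0,0,0.008],[0,0,0.008]], "twist": [[0,0,0],[0,0,0],[0,0,0],[0,0,0]]}}

```text
clock: 6.2
tool_pos: [0.5412, -0.161, -0.018]
tcp_rot: [[-0.001, 1.0, -0.0], [1.0, 0.001, 0.0], [0.0, -0.0, -1.0]]
wrist_force: [0.0, -0.8, -0.4]
width: 0.446
gripper_force: 0.0
```

Request:
{"name": "apply_moves", "arguments": {"hand": [0.45,0.45,0.45], "xyz": [[0,0,0.003],[0,0,0.005],[0,0,0.005]], "twist": [[0,0,0],[0,0,0],[0,0,0]]}}

```text
clock: 6.58
tool_pos: [0.5414, -0.1611, -0.0223]
tcp_rot: [[-0.001, 1.0, 0.0], [1.0, 0.001, 0.0], [0.0, 0.0, -1.0]]
wrist_force: [-1.3, 0.2, 6.4]
width: 0.453
gripper_force: 3.1
```

Bare bench is touched at TCP −22 mm, so at this opening the tip height is TCP + 22 mm, and the earlier contact was the wrench top at 15.6 mm. Now I'll grip the head accordingly.

Request:
{"name": "apply_moves", "arguments": {"hand": [0.45,0.8,0.8,0.8,0.8,0.8,0.8,0.4,0.4,0.4,0.4], "xyz": [[0,0,-0.045],[0,0,-0.045],[-0.04,0,-0.045],[-0.08,0,-0.045],[-0.08,0,-0.045],[-0.08,0,-0.015],[-0.08,0,-0.003],[-0.08,0,-0.003],[-0.08,0,-0.003],[-0.08,0,-0.003],[-0.08,0,-0.003]], "twist": [[0,0,0],[0,0,0],[0,0,0],[0,0,0],[0,0,0],[0,0,0],[0,0,0],[0,0,0],[0,0,0],[0,0,0],[0,0,0]], "grip_force": 60}}

```text
clock: 7.95
tool_pos: [0.5416, -0.241, -0.0194]
tcp_rot: [[-0.001, 1.0, 0.0], [1.0, 0.001, -0.0], [-0.0, 0.0, -1.0]]
wrist_force: [0.0, 0.5, -2.0]
width: 0.52
gripper_force: 62.2
```

Gripped at 0.52 (46 mm) with 62 N. Now I'll draw it straight out along +y.

Request:
{"name": "apply_moves", "arguments": {"hand": [0.4,0.4,0.4,0.4,0.4,0.4,0.4], "xyz": [[0.03,0,0],[0.065,0,0],[0.1,0,0],[0.135,0,0],[0.16,0,0],[0.17,0,0],[0.17,0,0]], "twist": [[0,0,0],[0,0,0],[0,0,0],[0,0,0],[0,0,0],[0,0,0],[0,0,0]]}}

```text
clock: 8.82
tool_pos: [0.5415, -0.0708, -0.0196]
tcp_rot: [[-0.002, 1.0, 0.0], [1.0, 0.002, -0.0], [-0.0, 0.0, -1.0]]
wrist_force: [-0.4, -0.8, -2.1]
width: 0.522
gripper_force: 62.2
```

Request:
{"name": "apply_moves", "arguments": {"hand": [0.8,0.8,0.8,0.8,0.8,0.8,0.8], "xyz": [[0,0,0],[0,0,0],[0,0,0],[0,0,0],[0,0,-0.05],[0,0,-0.1],[0,0,-0.1]], "twist": [[0,0,0],[0,0,0],[0,0,0],[0,0,0],[0,0,0],[0,0,0],[0,0,0]]}}

```text
clock: 9.7
tool_pos: [0.5442, -0.0716, 0.0839]
tcp_rot: [[-0.001, 1.0, 0.007], [1.0, 0.001, -0.001], [-0.001, 0.007, -1.0]]
wrist_force: [0.6, -0.0, 0.1]
width: 0.799
gripper_force: 0.0
```

Run:
```python
from h import *
snap('scene','s5.png',(215,160,335,250),(400,300)); snap('top','t5.png',(320,150,440,240),(400,300))
cv2.imwrite('pics/m5.png',np.hstack([cv2.imread('pics/s5.png'),cv2.imread('pics/t5.png')]))
go(.5416,-.166,.05,90)
print(env.state()['clock'])
```

```text
xyz [-0.0949, 0.0001, 0.0306] twist [0.1, 0.0, 0.0]
9.8
```

View pics/m5.png

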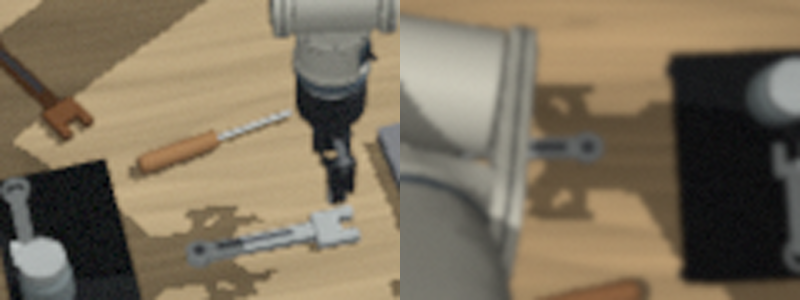

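The wrench is clear of the stand: tail at (200,250) and head at (335,228) in the scene half, tail at (585,148) in the top half. I'll measure its offset and yaw.

Run:
```python
from h import *
T=lambda u,v:np.array([320+(u-400)/3.3333,150+v/3.3333])-.35
S=lambda u,v:np.array([215+u/3.3333,160+v/3.3333])-.35
print('tail top',atz('top',T(587,148),.016),'tail scene',atz('scene',S(202,249),.016),tri('top',T(587,148),'scene',S(202,249)))
print('jaw tips scene',atz('scene',S(355,213),.016),atz('scene',S(358,238),.016))
print('handle/head axis', atz('top',T(540,148),.016))
```

```text
tail top [ 0.54030522 -0.2218561   0.016     ] tail scene [ 0.54236116 -0.21842555  0.016     ] (array([ 0.5409001 , -0.22015084,  0.01479474]), np.float64(0.003822286338860516))
jaw tips scene [ 0.53151594 -0.03568426  0.016     ] [ 0.56688499 -0.04091956  0.016     ]
handle/head axis [ 0.54012135 -0.17634419  0.016     ]
```

Request:
{"name": "apply_moves", "arguments": {"hand": [0.6,0.6,0.6,0.6,0.6,0.1,0.1,0.1,0.1,0.1], "xyz": [[-0.05,0,0],[-0.094,0,0],[-0.094,0,0.04],[-0.094,0,0.085],[-0.094,0,0.096],[-0.094,0,0.096],[-0.094,0,0.096],[-0.094,0,0.096],[-0.094,0,0.096],[-0.094,0,0.096]], "twist": [[0,0,0],[0,0,0],[0,0,0],[0,0,0],[0,0,0],[0,0,0],[0,0,0],[0,0,0],[0,0,0],[0,0,0]], "grip_force": 100}}

```text
clock: 11.05
tool_pos: [0.5421, -0.1651, -0.0145]
tcp_rot: [[-0.001, 1.0, 0.002], [1.0, 0.001, -0.0], [-0.0, 0.002, -1.0]]
wrist_force: [-1.3, 0.8, 6.9]
width: 0.201
gripper_force: 99.2
```

Run:
```python
from h import *
im=cv2.imread('pics/raw_t0.png')[140:240,185:315]
cv2.imwrite('pics/rec.png',cv2.resize(im,(780,600),interpolation=cv2.INTER_CUBIC))
```

```text
(no output)
```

View pics/rec.png

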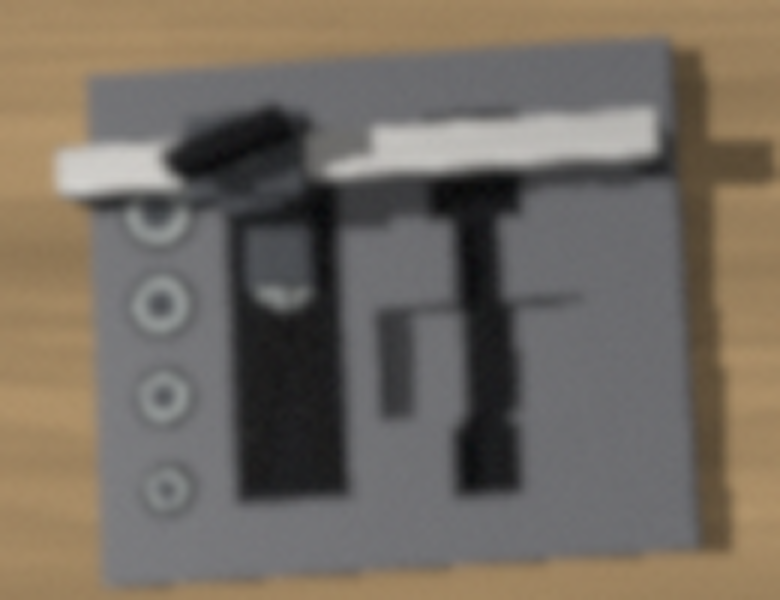

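The tray crop shows the tail pocket at (489,455) with its bottom at row 493, the finger notch's far edge from (378,308) to (580,295), and the tray corners at (90,78), (670,40), (108,583) and (697,547). The handle is gripped at 0.20 with 99 N. I'll fit the recess pose from these.

Run:
```python
from h import *
from scipy.optimize import least_squares
T=lambda u,v:np.array([185+u/6,140+v/6])-.42
z=.026
tr=[(T(90,78),.14,.16),(T(670,40),.14,-.16),(T(108,583),-.14,.16),(T(697,547),-.14,-.16)]
rc=[(T(378,308),0,.056),(T(580,295),0,-.056),(T(459,450),-.085,.0178),(T(520,450),-.085,-.0178),(T(457,250),.025,.013),(T(498,250),.025,-.013)]
rl=[(T(57,170),.156),(T(662,132),-.156)]
def w(x,l):
    c,s=np.cos(x[2]),np.sin(x[2]); return [x[0]+c*l[0]-s*l[1],x[1]+s*l[0]+c*l[1],l[2]]
def f(x):
    r=[proj('top',w(x,(a,b,z)))-u for u,a,b in tr]
    r+=[proj('top',w(x,(x[3]+a,x[4]+b,z)))-u for u,a,b in rc]
    r+=[proj('top',w(x,(x[3]+.075,b,.086)))-u for u,b in rl]
    b=atz('top',T(489,493),z); c,s=np.cos(x[2]),np.sin(x[2])
    return np.concatenate(r)
s=least_squares(f,[.545,.189,.055,0,-.053],loss='soft_l1')
x=s.x;print(x.round(4));print(f(x).reshape(-1,2).round(2).tolist())
print('recess_mid',w(x,(x[3],x[4],z)),'tail end px pred',proj('top',w(x,(x[3]-.103,x[4],z))),'obs',T(489,493))
g=w(x,(x[3]-.03,x[4],z));print('grip pt',g,'rail mid',w(x,(x[3]+.075,0,.07)))
print('knob local y', [ (a:=atz('top',T(*u),.139)) for u in((168,165),(303,118))])
K=(atz('top',T(168,165),.139)+atz('top',T(303,118),.139))/2
d=atz('top',T(303,118),.139)-atz('top',T(168,165),.139)
l=np.array([[np.cos(x[2]),np.sin(x[2])],[-np.sin(x[2]),np.cos(x[2])]])@(K[:2]-x[:2]);print('knob mid',K,'local',l,'keeper',l[1]-x[4],'bar yaw deg',np.degrees(np.arctan2(d[1],d[0])))
s=env.state();print(s['tool_pos'],s['clock'])
yaw=np.degrees(x[2]);go(g[0],g[1],.06,yaw)
```

```text
[ 0.5474  0.1868  0.0701  0.0024 -0.0491]
[[-0.18, -0.51], [0.05, -0.82], [-0.56, 0.78], [0.56, 0.45], [-0.13, -0.46], [0.58, -0.57], [-0.69, 1.27], [0.16, 0.56], [-0.48, 0.71], [0.65, 0.18], [0.45, -0.47], [-0.4, -0.91]]
recess_mid [np.float64(0.5531919104347801), np.float64(0.13802249923157642), 0.026] tail end px pred [266.1688496  221.09173585] obs [266.08       221.74666667]
grip pt [np.float64(0.5232655304462475), np.float64(0.13592207527866842), 0.026] rail mid [np.float64(0.6245705499026334), np.float64(0.1922476055787312), 0.07]
knob local y [array([0.60522713, 0.2742144 , 0.139     ]), array([0.62884383, 0.2079426 , 0.139     ])]
knob mid [0.61703548 0.2410785  0.139     ] local [0.07330332 0.04923863] keeper 0.09833315242980271 bar yaw deg -70.38590225226925
[ 0.54206757 -0.16512955 -0.01454892] 11.05
xyz [0.301, -0.0184, -0.0747] twist [0.1, -0.0, 86.0]
```

Request:
{"name": "apply_moves", "arguments": {"hand": [0.1,0.1,0.1,0.1,0.1,0.1,0.1,0.1,0.1,0.1,0.1,0.1], "xyz": [[0,0,-0.03],[0,0,-0.07],[0,0,-0.115],[0.03,-0.016,-0.115],[0.07,-0.04,-0.115],[0.11,-0.06,-0.115],[0.15,-0.08,-0.115],[0.19,-0.1,-0.115],[0.22,-0.12,-0.115],[0.26,-0.14,-0.115],[0.291,-0.16,-0.115],[0.291,-0.16,-0.115]], "twist": [[0,0,0],[0,0,0],[0,0,0],[0,0,10],[0,0,20],[0,0,30],[0,0,40],[0,0,50],[0,0,60],[0,0,70],[0,0,78],[0,0,86]]}}

```text
clock: 12.55
tool_pos: [0.3793, 0.1273, 0.0993]
tcp_rot: [[0.998, 0.069, -0.001], [0.069, -0.998, -0.0], [-0.001, -0.0, -1.0]]
wrist_force: [0.2, -0.8, -3.4]
width: 0.196
gripper_force: 98.8
```

Request:
{"name": "apply_moves", "arguments": {"hand": [0.1,0.1,0.1], "xyz": [[0,0,0],[0,0,0],[0,0,0]], "twist": [[0,0,0],[0,0,0],[0,0,0]]}}

```text
clock: 12.92
tool_pos: [0.3814, 0.1255, 0.0992]
tcp_rot: [[0.997, 0.071, 0.0], [0.071, -0.997, 0.0], [0.0, -0.0, -1.0]]
wrist_force: [0.3, 0.3, -3.0]
width: 0.197
gripper_force: 98.8
```

Run:
```python
from h import *
snap('scene','s6.png',(315,90,435,180),(400,300))
s=env.state();print(s['clock'],s['tool_pos'],s['width'],s['moment'],s['wrist_force'])
go(.382,.126,.023,3.9); go(.522,.1355,.023,3.9)
# detect the steel wrench by brightness: low-saturation bright blob, in scene view
im=cv2.imread('pics/raw_s6.png')
S=lambda P:proj('scene',P).round(1).tolist()
c,sn=np.cos(np.radians(3.9)),np.sin(np.radians(3.9)); p=s['tool_pos']
for l in((.13,-.023),(.13,.023),(.079,0),(-.07,0)):
    print(l,[S((p[0]+c*l[0]-sn*l[1],p[1]+sn*l[0]+c*l[1],z)) for z in (p[2]+.031,p[2]+.016)])
```

```text
12.975 [0.38136842 0.1255105  0.09923038] 0.19575505816154806 [ 0.03990668  0.07056572 -0.00758854] [ 1.03135899 -0.19724179 -3.10149312]
xyz [0.0007, -0.0004, 0.0762] twist [-0.0, -0.0, 0.1]
xyz [0.141, -0.0, 0.0762] twist [-0.0, -0.0, 0.1]
(0.13, -0.023) [[358.7, 194.7], [358.3, 197.2]]
(0.13, 0.023) [[370.0, 192.0], [369.6, 194.5]]
(0.079, 0) [[359.6, 183.6], [359.2, 186.1]]
(-0.07, 0) [[346.5, 156.8], [346.2, 159.4]]
```

Run:
```python
from h import *
im=cv2.imread('pics/raw_s6.png'); h=cv2.cvtColor(im,cv2.COLOR_BGR2HSV)
print('cols 350..376')
for r in range(178,206): print(r,' '.join('%3d%s'%(h[r,c,2],'*' if h[r,c,1]<45 else ' ') for c in range(350,377)))
```

```text
cols 350..376
178 184  187  174  137  121* 151* 143* 124* 162* 181* 182  183  181  179  180  180  179  179  178  176  179  179  184  184  181  182  181 
179 185  185  184  161  116* 149* 168* 161* 173* 181* 181  182  181  181  180  183  183  182  184  183  183  180  181  180  180  180  179 
180 182  181  182  171  130  122* 164* 180* 182* 185* 181* 184  184  183  181  182  180  179  180  178  177  178  178  179  179  179  178 
181 180  179  182  181  157  105* 150* 176* 181* 181* 180* 177  179  180  178  176  178  177  178  178  177  177  175  177  177  177  176 
182 179  179  178  178  164  126  124* 167* 183* 182* 184* 178* 173  169  169  176  174  174  175  175  175  174  173  173  173  173  176 
183 174  174  172  174  171  146   98* 153* 175* 171* 175* 178* 174* 167* 168* 173* 172  173  171  171  171  172  172  173  174  173  175 
184 172  170  170  168  163  154  130* 159* 169* 163* 169* 181* 185* 183* 185* 179* 172* 169  172  172  174  174  175  177  177  178  179 
185 177  177  175  171  160  162* 167* 179* 186* 184* 184* 183* 183* 183* 185* 185* 176* 173  174  175  177  177 
[... 2105 characters left out ...]
 114*
201 137* 137* 129* 104*  73*  66*  57*  53*  42*  29*  27   42*  78* 115* 136* 137* 135* 136* 135* 136* 138* 134* 138* 139* 134* 138* 125*
202 134* 136* 136* 116*  69*  40*  42*  34*  33*  33   20*  34*  52* 104* 130* 137* 135* 136* 137* 137* 137* 137* 137* 135* 135* 138* 138*
203 136* 138* 137* 124*  84*  39*  34*  35*  34*  29   28*  30*  44*  76* 119* 136* 133* 138* 135* 136* 137* 133* 129* 130* 130* 139* 135*
204 138* 137* 136* 135* 111*  58*  33*  35*  36*  39*  24   24   38*  68* 118* 136* 135* 129* 128* 124* 122* 112* 101*  95* 124* 138* 138*
205 127* 136* 137* 136* 122*  83*  40*  34*  33*  38*  33*  29*  36*  76* 115* 126* 121* 108*  99*  92*  77*  77*  74*  72* 107* 131* 137*
```

The jaw tips appear at (360,194.5) and (369,192.5), against predicted (359,194.7) and (370,192), so the wrench hangs level. I'll go down, then in under the rail.

Request:
{"name": "apply_moves", "arguments": {"hand": [0.1,0.1,0.1,0.1,0.1,0.1,0.1,0.1,0.1,0.1], "xyz": [[0,0,0.04],[0,0,0.076],[0,0,0.076],[0.03,0,0.076],[0.06,0,0.076],[0.09,0,0.076],[0.12,0,0.076],[0.141,0,0.076],[0.141,0,0.076],[0.141,0,0.076]], "twist": [[0,0,0],[0,0,0],[0,0,0],[0,0,0],[0,0,0],[0,0,0],[0,0,0],[0,0,0],[0,0,0],[0,0,0]]}}

```text
clock: 14.22
tool_pos: [0.5209, 0.1355, 0.0239]
tcp_rot: [[0.998, 0.07, -0.001], [0.07, -0.998, -0.0], [-0.001, 0.0, -1.0]]
wrist_force: [-0.3, -0.0, -3.6]
width: 0.195
gripper_force: 98.8
```

Run:
```python
from h import *
s=env.state();print(s['clock'],s['tool_pos'],s['wrist_force'])
snap('scene','s7.png'); snap('top','t7.png')
go(.522,.1355,.023,3.9)
t=cv2.imread('pics/raw_t7.png');s7=cv2.imread('pics/raw_s7.png')
c=lambda im,x,y,w,h:cv2.resize(im[y:y+h,x:x+w],(400,600),interpolation=cv2.INTER_CUBIC)
cv2.imwrite('pics/m7.png',np.hstack([c(t,235,145,60,90),c(s7,345,185,60,90)]))
```

```text
14.225 [0.52093375 0.13550972 0.02391929] [-0.34919716 -0.01252001 -3.57033312]
xyz [0.0013, 0.0002, 0.0006] twist [0.0, 0.1, 0.1]
```

Request:
{"name": "apply_moves", "arguments": {"hand": [0.1,0.1,0.1,0.1,0.1], "xyz": [[0.001,0,0.005],[0.001,0,0.01],[0.001,0,0.013],[0.001,0,0.015],[0.001,0,0.015]], "twist": [[0,0,0],[0,0,0],[0,0,0],[0,0,0],[0,0,0]]}}

```text
clock: 14.95
tool_pos: [0.5226, 0.1358, 0.008]
tcp_rot: [[0.998, 0.07, -0.001], [0.07, -0.998, -0.0], [-0.001, 0.0, -1.0]]
wrist_force: [1.1, -0.3, -3.9]
width: 0.196
gripper_force: 98.8
```

Request:
{"name": "apply_moves", "arguments": {"hand": [0.1,0.1,0.1,0.1], "xyz": [[0,0,0.003],[0,0,0.006],[0,0,0.008],[0,0,0.008]], "twist": [[0,0,0],[0,0,0],[0,0,0],[0,0,0]]}}

```text
clock: 15.45
tool_pos: [0.5226, 0.1358, 0.0]
tcp_rot: [[0.998, 0.07, -0.0], [0.07, -0.998, -0.0], [-0.0, 0.0, -1.0]]
wrist_force: [1.0, -0.3, -3.6]
width: 0.196
gripper_force: 98.8
```

It's in the recess without touching. On down to the floor.

Request:
{"name": "apply_moves", "arguments": {"hand": [0.1,0.1,0.1], "xyz": [[0,0,0.002],[0,0,0.005],[0,0,0.005]], "twist": [[0,0,0],[0,0,0],[0,0,0]]}}

```text
clock: 15.82
tool_pos: [0.5229, 0.1359, -0.0045]
tcp_rot: [[0.998, 0.07, 0.0], [0.07, -0.998, 0.0], [0.0, -0.0, -1.0]]
wrist_force: [-1.6, -0.4, 1.0]
width: 0.199
gripper_force: 99.3
```

Request:
{"name": "apply_moves", "arguments": {"hand": [0.4,0.4,0.4,0.4,0.4,0.0,0.0,0.0,0.0], "xyz": [[0,0,0],[0,0,0],[0,0,0],[0,0,-0.04],[0,0,-0.065],[0.02,0,-0.065],[0.04,0,-0.05],[0.04,0,-0.03],[0.04,0,-0.022]], "twist": [[0,0,0],[0,0,0],[0,0,0],[0,0,0],[0,0,0],[0,0,0],[0,0,0],[0,0,0],[0,0,0]]}}

```text
clock: 16.95
tool_pos: [0.5605, 0.1382, 0.0152]
tcp_rot: [[0.998, 0.07, -0.004], [0.07, -0.998, -0.001], [-0.004, 0.001, -1.0]]
wrist_force: [-0.3, -0.5, 0.1]
width: -0.001
gripper_force: 0.0
```

Request:
{"name": "apply_moves", "arguments": {"hand": [0,0,0,0], "xyz": [[0,0,0.002],[0,0,0.004],[0,0,0.006],[0,0,0.006]], "twist": [[0,0,0],[0,0,0],[0,0,0],[0,0,0]]}}

```text
clock: 17.45
tool_pos: [0.5628, 0.1387, 0.0114]
tcp_rot: [[0.998, 0.07, 0.0], [0.07, -0.998, 0.0], [0.0, -0.0, -1.0]]
wrist_force: [-0.1, 0.4, 0.0]
width: -0.001
gripper_force: 0.0
```

Request:
{"name": "apply_moves", "arguments": {"hand": [0,0,0,0], "xyz": [[0,0,0.002],[0,0,0.004],[0,0,0.005],[0,0,0.005]], "twist": [[0,0,0],[0,0,0],[0,0,0],[0,0,0]]}}

```text
clock: 17.95
tool_pos: [0.5626, 0.1386, 0.0061]
tcp_rot: [[0.998, 0.07, -0.0], [0.07, -0.998, -0.0], [-0.0, 0.0, -1.0]]
wrist_force: [-0.4, 0.7, -0.5]
width: 0.004
gripper_force: 0.0
```

No contact yet, lower than expected, so I'll back off and look.

Request:
{"name": "apply_moves", "arguments": {"hand": [0,0,0,0,0,0.5], "xyz": [[0,0,-0.05],[0,0,-0.1],[-0.06,0,-0.13],[-0.12,0,-0.13],[-0.17,0,-0.13],[-0.17,0,-0.13]], "twist": [[0,0,0],[0,0,0],[0,0,0],[0,0,0],[0,0,0],[0,0,0]]}}

```text
clock: 18.7
tool_pos: [0.3888, 0.1259, 0.136]
tcp_rot: [[0.997, 0.071, -0.003], [0.071, -0.997, -0.001], [-0.003, 0.001, -1.0]]
wrist_force: [-0.3, 0.2, 0.1]
width: 0.201
gripper_force: 0.0
```

Run:
```python
from h import *
s=env.state();print(s['clock'],s['tool_pos'],s['wrist_force'])
snap('scene','s8.png'); snap('top','t8.png')
t=cv2.imread('pics/raw_t8.png');s8=cv2.imread('pics/raw_s8.png')
c=lambda im,x,y,w,h:cv2.resize(im[y:y+h,x:x+w],(400,400),interpolation=cv2.INTER_CUBIC)
cv2.imwrite('pics/m8.png',np.hstack([c(t,195,145,90,90),c(s8,340,175,90,90)]))
```

```text
18.7 [0.38879489 0.12592131 0.13601908] [-0.25736728  0.15242337  0.129059  ]
```

View pics/m8.png

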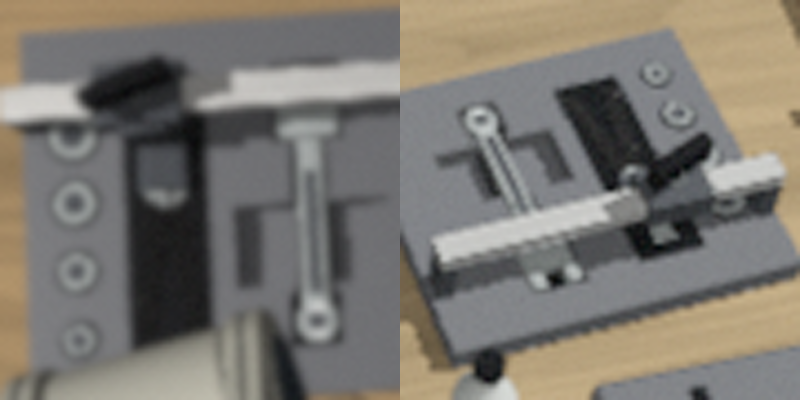

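The wrench lies in its recess, tail ring at (315,320) and head under the rail at (305,125). The keeper's knob bar runs from (82,95) to (180,70). Now I'll press the wrench down with shut fingers.

Request:
{"name": "apply_moves", "arguments": {"hand": [0,0,0,0,0,0,0,0], "xyz": [[0.06,0,0],[0.12,0,0],[0.155,0,0.03],[0.155,0,0.08],[0.155,0,0.12],[0.155,0,0.13],[0.155,0,0.132],[0.155,0,0.132]], "twist": [[0,0,0],[0,0,0],[0,0,0],[0,0,0],[0,0,0],[0,0,0],[0,0,0],[0,0,0]]}}

```text
clock: 19.8
tool_pos: [0.5493, 0.1378, 0.0052]
tcp_rot: [[0.998, 0.07, 0.002], [0.07, -0.998, 0.0], [0.002, -0.0, -1.0]]
wrist_force: [-0.2, 0.1, -0.6]
width: 0.001
gripper_force: 0.0
```

Request:
{"name": "apply_moves", "arguments": {"hand": [0,0,0], "xyz": [[0,0,0.001],[0,0,0.002],[0,0,0.002]], "twist": [[0,0,0],[0,0,0],[0,0,0]]}}

```text
clock: 20.18
tool_pos: [0.5496, 0.1379, 0.0049]
tcp_rot: [[0.998, 0.07, 0.003], [0.07, -0.998, 0.001], [0.003, -0.0, -1.0]]
wrist_force: [-5.7, -2.2, 21.0]
width: -0.001
gripper_force: 10.7
```

Request:
{"name": "apply_moves", "arguments": {"hand": [0,0,0], "xyz": [[0,0,0.001],[0,0,0.002],[0,0,0.002]], "twist": [[0,0,0],[0,0,0],[0,0,0]]}}

```text
clock: 20.55
tool_pos: [0.5496, 0.1379, 0.0048]
tcp_rot: [[0.998, 0.07, 0.003], [0.07, -0.998, 0.001], [0.003, -0.0, -1.0]]
wrist_force: [-12.0, -4.2, 42.3]
width: 0.004
gripper_force: 21.3
```

Wrench top felt at tip height 26 mm with firm backing, so it is flush. Up, and across to the knob.

Request:
{"name": "apply_moves", "arguments": {"hand": [0,0.3,0.5,0.5,0.5,0.5,0.5,0.5,0.5,0.5,0.5,0.5], "xyz": [[0,0,-0.06],[0,0,-0.12],[0,0,-0.17],[0.03,-0.03,-0.17],[0.0775,-0.0984,-0.17],[0.0775,-0.0984,-0.17],[0.0775,-0.0984,-0.17],[0.0775,-0.0984,-0.17],[0.0775,-0.0984,-0.17],[0.0775,-0.0984,-0.17],[0.0775,-0.0984,-0.17],[0.0775,-0.0984,-0.17]], "twist": [[0,0,0],[0,0,-10],[0,0,-20],[0,0,-30],[0,0,-41],[0,0,-51],[0,0,-62],[0,0,-72],[0,0,-82],[0,0,-92],[0,0,-103],[0,0,-103]]}}

```text
clock: 22.05
tool_pos: [0.6188, 0.2414, 0.1709]
tcp_rot: [[-0.292, 0.957, 0.001], [0.957, 0.292, 0.0], [0.0, 0.001, -1.0]]
wrist_force: [0.1, -0.9, 0.3]
width: 0.502
gripper_force: 0.0
```

Run:
```python
from h import *
s=env.state();print(s['clock'],s['tool_pos'],s['wrist_force'],s['qpos'])
go(.620,.2415,.088,107)
```

```text
22.05 [0.61881134 0.24142226 0.17091066] [ 0.08168842 -0.85232093  0.27875211] [3.54051927e-01 5.22113326e-01 1.56678292e+00 1.97589741e-05
 1.05138057e+00 5.81514122e-02]
xyz [-0.0003, 0.0011, 0.0829] twist [0.1, -0.0, -0.0]
```

Request:
{"name": "apply_moves", "arguments": {"hand": [0.5,0.5,0.5,0.5,0.05,0.05,0.05,0.05,0.05], "xyz": [[0,0.001,0.03],[0,0.001,0.055],[0,0.001,0.075],[0,0.001,0.083],[0,0.001,0.083],[0,0.001,0.083],[0,0.001,0.083],[0,0.001,0.083],[0,0.001,0.083]], "twist": [[0,0,0],[0,0,0],[0,0,0],[0,0,0],[0,0,0],[0,0,0],[0,0,0],[0,0,0],[0,0,0]], "grip_force": 50}}

```text
clock: 23.18
tool_pos: [0.622, 0.2424, 0.0882]
tcp_rot: [[-0.293, 0.956, 0.006], [0.956, 0.293, 0.002], [-0.0, 0.006, -1.0]]
wrist_force: [8.7, 3.0, -9.6]
width: 0.177
gripper_force: 47.9
```

Run:
```python
from h import *
s=env.state();print({k:np.round(s[k],3).tolist() for k in('clock','tool_pos','wrist_force','moment','width')})
```

```text
{'clock': 23.175, 'tool_pos': [0.622, 0.242, 0.088], 'wrist_force': [8.729, 3.05, -9.605], 'moment': [0.294, -1.229, 0.237], 'width': 0.177}
```

Request:
{"name": "apply_moves", "arguments": {"hand": [0.05,0.05,0.05,0.05,0.05,0.05,0.05,0.05,0.05,0.05,0.05], "xyz": [[0,0.003,0],[0,0.003,0],[0,0.003,0],[0,0.003,0],[0,0.003,0],[0,0.003,0],[0,0.003,0],[0,0.003,0],[0,0.003,0],[0,0.003,0],[0,0.003,0]], "twist": [[0,0,0],[0,0,-7],[0,0,-14],[0,0,-21],[0,0,-28],[0,0,-35],[0,0,-42],[0,0,-49],[0,0,-56],[0,0,-63],[0,0,-63]]}}

```text
clock: 24.55
tool_pos: [0.6267, 0.2433, 0.0882]
tcp_rot: [[-0.985, 0.172, 0.009], [0.172, 0.985, 0.002], [-0.009, 0.004, -1.0]]
wrist_force: [15.8, 2.8, -14.0]
width: 0.178
gripper_force: 49.4
```

Run:
```python
from h import *
s=env.state();print({k:np.round(s[k],3).tolist() for k in('clock','tool_pos','wrist_force','moment','width','tcp_rot')})
```

```text
{'clock': 24.55, 'tool_pos': [0.627, 0.243, 0.088], 'wrist_force': [15.846, 2.83, -14.04], 'moment': [0.195, -2.132, 0.161], 'width': 0.178, 'tcp_rot': [[-0.985, 0.172, 0.009], [0.172, 0.985, 0.002], [-0.009, 0.004, -1.0]]}
```

The knob has turned. The grip is strained because it is off-axis, so I'll let go briefly to relax, then regrip on the axis.

Request:
{"name": "apply_moves", "arguments": {"hand": [0.4,0.4,0.4], "xyz": [[0,0,0],[0,0,0],[0,0,0]], "twist": [[0,0,0],[0,0,0],[0,0,0]]}}

```text
clock: 24.92
tool_pos: [0.6219, 0.2425, 0.0877]
tcp_rot: [[-0.985, 0.173, 0.0], [0.173, 0.985, 0.0], [-0.0, 0.0, -1.0]]
wrist_force: [-0.6, 0.3, -0.6]
width: 0.402
gripper_force: 0.0
```

Request:
{"name": "apply_moves", "arguments": {"hand": [0.05,0.05,0.05,0.05], "xyz": [[0,0,0],[0,0,0],[0,0,0],[0,0,0]], "twist": [[0,0,0],[0,0,0],[0,0,0],[0,0,0]]}}

```text
clock: 25.42
tool_pos: [0.622, 0.2426, 0.0877]
tcp_rot: [[-0.985, 0.173, 0.0], [0.173, 0.985, 0.0], [-0.0, 0.0, -1.0]]
wrist_force: [-1.7, 0.6, 5.5]
width: 0.184
gripper_force: 49.8
```

Run:
```python
from h import *
s=env.state();print({k:np.round(s[k],3).tolist() for k in('clock','tool_pos','wrist_force','moment','width','tcp_rot','qpos')})
snap('scene','s9.png')
```

```text
{'clock': 25.425, 'tool_pos': [0.622, 0.243, 0.088], 'wrist_force': [-1.692, 0.617, 5.547], 'moment': [0.076, 0.235, 0.178], 'width': 0.184, 'tcp_rot': [[-0.985, 0.173, 0.0], [0.173, 0.985, 0.0], [-0.0, 0.0, -1.0]], 'qpos': [0.354, 0.629, 1.6, 0.0, 0.912, -1.043]}
```

Bar yaw is now 170°, so the knob reads about 0.24 and the keeper is free. I'll slide about 100 mm along the rail.

Request:
{"name": "apply_moves", "arguments": {"hand": [0.05,0.05,0.05,0.05,0.05,0.05,0.05,0.05,0.05,0.05,0.05,0.05], "xyz": [[-0.0012,-0.005,0],[-0.0037,-0.015,0],[-0.0062,-0.025,0],[-0.0087,-0.035,0],[-0.0112,-0.045,0],[-0.0137,-0.055,0],[-0.0162,-0.065,0],[-0.0187,-0.075,0],[-0.0212,-0.085,0],[-0.0232,-0.093,0],[-0.0241,-0.097,0],[-0.0241,-0.097,0]], "twist": [[0,0,0],[0,0,0],[0,0,0],[0,0,0],[0,0,0],[0,0,0],[0,0,0],[0,0,0],[0,0,0],[0,0,0],[0,0,0],[0,0,0]]}}

```text
clock: 26.98
tool_pos: [0.6293, 0.142, 0.0877]
tcp_rot: [[-0.985, 0.173, 0.001], [0.173, 0.985, -0.0], [-0.001, -0.0, -1.0]]
wrist_force: [-1.3, -2.0, 5.9]
width: 0.179
gripper_force: 50.0
```

Run:
```python
from h import *
s=env.state();print({k:np.round(s[k],4).tolist() for k in('clock','tool_pos','wrist_force','moment','width','tcp_rot')})
snap('scene','s10.png')
im=cv2.imread('pics/raw_s10.png');h=cv2.cvtColor(im,cv2.COLOR_BGR2HSV)
a=proj('scene',(.6367,.035,.078));b=proj('scene',(.6147,.345,.078));print(a,b)
# brightness along the rail's far side-face line
for off in(0.062,.078,.086):
  o=[]
  for t in np.linspace(-.16,.16,65):
    p=proj('scene',(.6234+.012-.07*t,.1922+.998*t,off)); o.append(int(im[int(round(p[1])),int(round(p[0]))].mean()))
  print(off,o)
```

```text
{'clock': 26.975, 'tool_pos': [0.6293, 0.142, 0.0877], 'wrist_force': [-1.3423, -1.9578, 5.9011], 'moment': [-0.1791, 0.1147, 0.1368], 'width': 0.179, 'tcp_rot': [[-0.9849, 0.1731, 0.0007], [0.1731, 0.9849, -0.0004], [-0.0008, -0.0003, -1.0]]}
[347.21805246 232.64925588] [424.05879328 213.24288382]
0.062 [46, 45, 54, 57, 54, 71, 82, 78, 79, 80, 82, 81, 81, 81, 81, 91, 114, 68, 79, 58, 68, 80, 53, 61, 63, 62, 61, 59, 58, 62, 81, 78, 81, 83, 62, 30, 19, 24, 80, 107, 114, 116, 103, 24, 29, 25, 32, 59, 78, 73, 58, 106, 103, 82, 67, 91, 113, 52, 43, 40, 48, 54, 58, 113, 132]
0.078 [48, 88, 122, 118, 112, 121, 116, 115, 118, 115, 114, 119, 116, 110, 121, 120, 97, 62, 54, 53, 54, 57, 52, 58, 66, 58, 64, 64, 55, 93, 120, 128, 121, 124, 126, 121, 125, 123, 119, 121, 140, 136, 118, 125, 129, 111, 127, 126, 125, 128, 128, 123, 111, 127, 123, 121, 126, 122, 114, 125, 125, 118, 122, 135, 146]
0.086 [52, 117, 130, 125, 122, 127, 126, 124, 125, 127, 127, 123, 128, 128, 126, 128, 105, 72, 54, 60, 59, 60, 74, 56, 58, 80, 99, 93, 90, 158, 178, 149, 186, 191, 177, 129, 193, 178, 146, 196, 181, 146, 188, 180, 146, 188, 195, 144, 188, 195, 181, 144, 185, 168, 138, 187, 185, 139, 187, 183, 166, 187, 183, 167, 154]
```

The keeper's dark carriage now spans rail coordinates −78 to −16 mm, centred about −48 against the recess at −49. I'll nudge back 1 mm and tighten by +74°.

Request:
{"name": "apply_moves", "arguments": {"hand": [0.05,0.05,0.05,0.05,0.05,0.05,0.05,0.05,0.05,0.05,0.05,0.05], "xyz": [[-0.001,0.001,0],[-0.001,0.001,0],[-0.001,0.001,0],[-0.001,0.001,0],[-0.001,0.001,0],[-0.001,0.001,0],[-0.001,0.001,0],[-0.001,0.001,0],[-0.001,0.001,0],[-0.001,0.001,0],[-0.001,0.001,0],[-0.001,0.001,0]], "twist": [[0,0,0],[0,0,7],[0,0,14],[0,0,21],[0,0,28],[0,0,36],[0,0,44],[0,0,52],[0,0,60],[0,0,68],[0,0,74],[0,0,74]]}}

```text
clock: 28.52
tool_pos: [0.6274, 0.1418, 0.0877]
tcp_rot: [[-0.104, 0.995, -0.005], [0.995, 0.104, -0.002], [-0.002, -0.006, -1.0]]
wrist_force: [-12.2, -5.6, 14.4]
width: 0.174
gripper_force: 51.3
```

Run:
```python
from h import *
s=env.state();print({k:np.round(s[k],4).tolist() for k in('clock','tool_pos','wrist_force','moment','width','tcp_rot')})
```

```text
{'clock': 28.525, 'tool_pos': [0.6274, 0.1418, 0.0877], 'wrist_force': [-12.193, -5.572, 14.3851], 'moment': [-0.9275, 1.4209, -0.0573], 'width': 0.1744, 'tcp_rot': [[-0.1041, 0.9946, -0.0053], [0.9946, 0.1041, -0.0024], [-0.0019, -0.0055, -1.0]]}
```

Knob at about 1.5, which is tight. Release, lift off straight up, and check.

Request:
{"name": "apply_moves", "arguments": {"hand": [0.5,0.5,0.5,0.5,0.5,0.5,0.5,0.5,0.5,0.5], "xyz": [[0,0,0],[0,0,0],[0,0,0],[0,0,-0.04],[0,0,-0.1],[0,-0.05,-0.15],[0,-0.11,-0.15],[0,-0.17,-0.15],[0,-0.23,-0.15],[0,-0.23,-0.15]], "twist": [[0,0,0],[0,0,0],[0,0,0],[0,0,0],[0,0,0],[0,0,0],[0,0,0],[0,0,0],[0,0,0],[0,0,0]]}}

```text
clock: 29.78
tool_pos: [0.3969, 0.1186, 0.2367]
tcp_rot: [[-0.106, 0.994, -0.003], [0.994, 0.106, -0.001], [-0.0, -0.003, -1.0]]
wrist_force: [0.8, -0.0, 0.9]
width: 0.498
gripper_force: 0.0
```

Run:
```python
from h import *
s=env.state();print({k:np.round(s[k],4).tolist() for k in('clock','tool_pos','wrist_force')})
snap('scene','s11.png');snap('top','t11.png')
im=cv2.GaussianBlur(cv2.imread('pics/raw_s11.png'),(3,3),0).mean(2).astype(np.float32);t=cv2.imread('pics/raw_t11.png').mean(2).astype(np.float32);t0=cv2.imread('pics/raw_t0.png').mean(2)
smp=lambda I,n,P:int(cv2.remap(I,np.float32([[proj(n,P)[0]]]),np.float32([[proj(n,P)[1]]]),1)[0,0])
L=lambda x,y,z:(.5474+.9975*x-.07*y,.1868+.07*x+.9975*y,z)
ys=np.arange(-.095,.0,.0025)
for dx,z in((.022,.076),(.022,.090)): print('scene face',z,[(round(1e3*y,1),smp(im,'scene',L(.0774+dx,y,z))) for y in ys])
# bar in top view: dark pixels above rail band
p=proj('top',L(.0774,-.0491,.139)).round().astype(int);print('knob px pred',p)
print(t[p[1]-14:p[1]+16,p[0]-18:p[0]+19].astype(int))
```

```text
{'clock': 29.775, 'tool_pos': [0.3969, 0.1186, 0.2367], 'wrist_force': [0.8079, -0.0385, 0.9106]}
scene face 0.076 [(np.float64(-95.0), 85), (np.float64(-92.5), 91), (np.float64(-90.0), 98), (np.float64(-87.5), 105), (np.float64(-85.0), 107), (np.float64(-82.5), 104), (np.float64(-80.0), 97), (np.float64(-77.5), 90), (np.float64(-75.0), 85), (np.float64(-72.5), 84), (np.float64(-70.0), 84), (np.float64(-67.5), 84), (np.float64(-65.0), 84), (np.float64(-62.5), 84), (np.float64(-60.0), 83), (np.float64(-57.5), 82), (np.float64(-55.0), 81), (np.float64(-52.5), 81), (np.float64(-50.0), 78), (np.float64(-47.5), 74), (np.float64(-45.0), 69), (np.float64(-42.5), 67), (np.float64(-40.0), 65), (np.float64(-37.5), 65), (np.float64(-35.0), 65), (np.float64(-32.5), 64), (np.float64(-30.0), 64), (np.float64(-27.5), 64), (np.float64(-25.0), 67), (np.float64(-22.5), 70), (np.float64(-20.0), 74), (np.float64(-17.5), 77), (np.float64(-15.0), 79), (np.float64(-12.5), 79), (np.float64(-10.0), 79), (np.float64(-7.5), 80), (np.float64(-5.0), 80), (np.float64(-2.5), 79)]
scene face 0.09 [(np.float64(-95.0
[... 454 characters left out ...]
0), 62), (np.float64(-47.5), 61), (np.float64(-45.0), 59), (np.float64(-42.5), 59), (np.float64(-40.0), 60), (np.float64(-37.5), 60), (np.float64(-35.0), 60), (np.float64(-32.5), 59), (np.float64(-30.0), 57), (np.float64(-27.5), 61), (np.float64(-25.0), 68), (np.float64(-22.5), 78), (np.float64(-20.0), 88), (np.float64(-17.5), 97), (np.float64(-15.0), 104), (np.float64(-12.5), 109), (np.float64(-10.0), 111), (np.float64(-7.5), 108), (np.float64(-5.0), 103), (np.float64(-2.5), 98)]
knob px pred [257 160]
[[131 129 130 ... 124 123 122]
 [127 127 126 ... 116 114 114]
 [121 122 122 ... 109 109 109]
 ...
 [ 19  34  53 ...  58  60  61]
 [ 26  42  68 ...  60  63  63]
 [ 31  50  78 ...  73  76  75]]
```

Run:
```python
from h import *
g=lambda f:cv2.imread('pics/'+f).mean(2).astype(np.float32)
s8,s11,t8,t11=map(g,('raw_s8.png','raw_s11.png','raw_t8.png','raw_t11.png'))
L=lambda x,y,z:(.5474+.9975*x-.07*y,.1868+.07*x+.9975*y,z)
def line(I,n,x,z,ys):
    P=np.float32([proj(n,L(x,y,z)) for y in ys]); return cv2.remap(I,P[:,:1].copy(),P[:,1:].copy(),1).ravel().astype(int).tolist()
ys=np.arange(-.095,-.004,.003);print((ys*1e3).astype(int).tolist())
for x in(.09,.095,.1): print('jaws s8',x,line(s8,'scene',x,.026,ys))
for x in(-.06,-.03,0,.03,.045): print('handle t8/t11',x,line(t8,'top',x,.026,ys),line(t11,'top',x,.026,ys))
for x in(.095,.0985): print('carriage top t11',x,line(t11,'top',x,.098,ys))
for x in (.058,.062): print('carriage near edge t11',x,line(t11,'top',x,.098,ys))
print('carriage face scene s11 z.094',line(s11,'scene',.0994,.094,ys))
for x in(.02,.03,.04,.05):print('foot z.034 t11',x,line(t11,'top',x,.034,ys))
cv2.imwrite('pics/t11e.png',t11[140:190,235:285])
```

```text
[-95, -92, -89, -86, -82, -79, -76, -73, -70, -67, -64, -61, -58, -55, -52, -49, -46, -43, -40, -37, -34, -31, -28, -25, -22, -19, -16, -13, -10, -7, -4]
jaws s8 0.09 [132, 132, 133, 133, 133, 132, 123, 117, 140, 165, 179, 180, 148, 94, 60, 52, 52, 66, 97, 145, 170, 176, 161, 127, 97, 86, 85, 82, 88, 92, 92]
jaws s8 0.095 [134, 134, 133, 134, 134, 133, 127, 123, 137, 162, 176, 170, 137, 75, 32, 22, 34, 60, 104, 141, 167, 179, 167, 133, 100, 104, 107, 110, 117, 120, 118]
jaws s8 0.1 [133, 132, 133, 134, 133, 133, 129, 121, 126, 139, 150, 150, 119, 75, 45, 38, 42, 66, 103, 128, 145, 147, 132, 98, 107, 121, 132, 133, 132, 132, 134]
handle t8/t11 -0.06 [113, 113, 114, 113, 113, 111, 107, 99, 93, 86, 80, 81, 95, 110, 110, 103, 111, 131, 132, 111, 103, 108, 113, 115, 116, 116, 114, 113, 106, 97, 95] [112, 113, 112, 112, 113, 109, 105, 99, 93, 85, 78, 79, 93, 108, 109, 101, 111, 130, 130, 110, 102, 107, 112, 114, 115, 115, 114, 111, 104, 95, 86]
handle t8/t11 -0.03 [112, 113, 113, 112, 111, 107, 94, 77, 65, 57, 51, 64, 95, 115, 111, 102, 110, 126, 129, 119, 113, 115, 115, 115, 116, 116, 112
[... 1914 characters left out ...]
, 101, 87, 71, 62, 63, 70, 76, 75, 78, 76, 76, 76, 76, 77, 81, 91, 101, 108, 111, 112, 113, 113, 112, 113, 113]
foot z.034 t11 0.03 [109, 110, 110, 110, 109, 106, 98, 83, 69, 62, 66, 73, 76, 76, 78, 78, 78, 78, 78, 80, 84, 91, 101, 108, 111, 112, 112, 113, 113, 112, 113]
foot z.034 t11 0.04 [100, 102, 101, 102, 102, 101, 93, 77, 65, 60, 64, 70, 73, 75, 75, 77, 76, 77, 77, 81, 85, 93, 100, 106, 110, 110, 111, 111, 112, 112, 112]
foot z.034 t11 0.05 [62, 62, 63, 62, 62, 60, 60, 62, 67, 64, 54, 43, 37, 37, 38, 38, 39, 40, 42, 46, 52, 58, 64, 76, 91, 105, 111, 111, 112, 111, 111][ WARN:0@0.449] global loadsave.cpp:1063 imwrite_ Unsupported depth image for selected encoder is fallbacked to CV_8U.
```

In both views the foot and carriage sit within about 1 to 4 mm of the wrench's axis. The knob was left at about 1.5 rad, the wrench is flush, and the arm is clear. Handing in.

```bash
python3 -c "
from station import env
print(env.finish_job())"
```

```text
the job is handed in; nothing more can be done
None
```

The job is handed in at about 30 s: the wrench is flush in its recess with its head under the rail, and the keeper's foot is over it, an estimated 2 mm off centre (single readings 1–4 mm), with the knob tightened to about 1.5 rad as inferred from the gripper's turn; I saw nothing else disturbed, and no verdict was returned.

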